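# Lock a specimen holder into the microscope stage socket

### The arm

A 7-joint arm with a two-finger parallel gripper is mounted at the origin on the work surface. World frame = base frame: x ahead of the robot, y to its left, z up, the work surface at z = 0. Lengths are in m, angles in rad, forces in N, time in s.
With the tool pointing down it reaches from about 0.35 to 0.9 m from the base axis. Payload 19.9 kg.
Tool frame: the origin (TCP) lies between the finger pads; the fingertips stand 19 mm ahead of it and the grasp point (between the pads) is the TCP; z points along the fingers, y is the direction in which the jaws open and shut (so a half turn about z gives the same grasp; the last joint's range is limited). The gripper opens to 94 mm and grips with 3 to 60 N. Pads are 16 mm wide; open, the fingers measure 119 mm over their backs; the gripper's body (75 mm by 177 mm) begins 78 mm behind the grasp point.
Start: joints at [-1.175, 0.417, -0.01, 1.614, 0.005, 1.111, -0.053], TCP at [0.264, 0.566, 0.224] pointing down, gripper open.
Joint ranges: [-2.81, 2.81], [-0.39, 2.02], [-1.27, 1.25], [0.06, 2.57], [-1.19, 4.33], [0.19, 2], [-2.82, 2.82]. Speed limits (rad/s): [1.89, 1.89, 2.39, 2.39, 3.01, 3.01, 3.01].

### API

Orientations are given as a 3x3 rotation matrix whose columns are the frame's x, y, z axes.
In Python, from rig import robot gives the robot as it stands. Calls block until the motion is done:
- robot.move_ptp(position, orientation): joint-space move of the TCP to a pose.
- robot.move_linear(position, velocity=0.15, frame=None, threshold=None): straight line of the TCP; frame=None keeps the orientation; velocity is the mean speed in m/s. With threshold (N) it stops when the force on the tool has changed by that much, and returns True; else False.
- robot.goto_joints(angles): joint-space move.
- robot.gripper_to(opening): finger opening in m; the grip force is fixed at half the most; returns when the fingers have stopped.
- robot.pause(seconds).
- robot.ik(position, orientation): joint angles nearest the present ones, or None.
- robot.get_state(): the state.
- robot.grab_frame(name): name is "side" or "top" or "wrist"; returns the picture (400x640x3 uint8, red, green, blue); there is no depth.
- robot.camera_info(name): a dict with "fx", "fy", "cx", "cy" (pixels), "rvec" (rotation vector, rad) and "tvec" (3), from world to camera coordinates, as OpenCV has them. Camera axes: x right, y down, z forward; pixel columns grow to the right and rows downward; lengths in m; the calibration is good to about 2 mm. A picture is of the moment at which its call begins: read the wrist's pose just before it. camera_info takes no time and is no camera call; for the wrist camera it gives the pose at the moment of the call.
A pose or a line that the arm cannot do raises robot.PlanningError and nothing moves.
- robot.sign_off(): hands the job in, once; it reports no verdict.
The state is a dict: "time": time; "qpos": joint angles; "joint_vel": joint speeds; "effort": joint torques, N m; "ee_pos": TCP position; "tool_rot": TCP orientation; "force": force on the tool from outside, world axes, zero at the start; "moment": the same for the moment, N m; "opening": finger opening in m.
Only numpy, scipy, OpenCV 4.12 (cv2) and the standard library are available. Lean on these libraries where they do the work, as an engineer would, in place of code of your own. Each camera call takes 0.05 s, during which the arm holds its last target. There are 200 camera calls.

### The job

Mount the T-footed specimen holder on the microscope stage: take it out of the grey rack, pass its crossbar foot down through the narrow slot in the socket's square cap until its flange rests on the cap, and turn it a quarter turn so that the foot lies squarely across the slot and holds. Then lock the socket by turning the black knurled collar around the barrel clockwise (seen from above) until its lug is at the stop pin. Let go of everything, and leave the round plug in the rack and the other things on the bench as they are.

Things in the scene. Friction and masses are not known exactly. Their poses are not given: they have to be found in the camera images.
- holder: specimen holder, 60 g, 51 mm high, upright; origin under the centre of its foot. Going up: crossbar foot 26 (x) x 8 (y) x 6 mm; stem 7 mm thick; round flange 22 mm across at 15 to 19 mm; aluminium grip block 26 (x) x 14 (y) mm at 19 to 49 mm, long side parallel to the foot; dark chip on top. Starts hanging by its flange in the rack's middle or +x pocket, at the rack's yaw, origin at 19 mm; lift it straight up
- holder_grip (a point): point in the grip block of the holder on its axis, 40 mm above the holder's origin: where to grip it, across the 14 mm width (along the holder's y)
- rack: grey plastic block, fixed, 170 (x) x 50 (y) x 34 mm high, origin at the centre of its underside; three pockets 30 (x) x 12 (y) mm, 24 mm deep, at x = -55, 0 and +55 mm; one is always empty (-55)
- plug: bystander: round dust plug, 37 mm high, origin at the centre of its underside, with a round knob 18 mm across and a flange 26 mm across, in the other of the two pockets of the rack. Leave alone
- stage: fixed stage, on either side of the bench, turned: metal plate 120 x 120 x 14 mm high, origin at the centre of its underside; at its centre an upright fixed barrel 50 mm across, from 14 to 60 mm height, and on it a square aluminium cap 39 x 39 mm, from 60 to 66 mm. The barrel is hollow below the cap, 40 mm across
- slot (a point): centre of the slot at the cap's top face, 66 mm above the table. The slot goes through the cap, 29 mm long along this point's x (the stage's x) and 10.5 mm wide along its y. With the holder's flange resting on the cap the holder's origin is 15 mm below this point, its foot has 3 mm of play under the cap, and it can be turned freely either way
- collar (a joint): angle of the collar in rad, growing clockwise as seen from above; starts between 0.1 and 0.65, hard stop at 1.4 (lug at the stop pin). Stiff: about 0.1 N m of friction, stays where it is left
- collar_grip (a point): point on the collar's and barrel's axis, 46 mm above the table, at the height to grip the collar: a black knurled ring 60 mm across, from 36 to 54 mm height; it turns around the fixed barrel. Any two opposite sides can be gripped clear of the lug
- collar_lug (a point): aluminium lug on the collar, 6 mm wide, 29 to 37 mm from the axis, from 16 to 50 mm height; this point is 33 mm from the axis at 45 mm height. At collar = 1.4 it points along the stage's +x
- stop_mark (a point): where the lug ends at the stop: 36 mm from the axis along the stage's +x, 22 mm above the table, next to the stop pin (6 mm thick, 8 mm high, top at 22 mm height) and the black line on the plate
- jar: bystander: small amber jar, 40 mm across, 70 mm high, near the middle of the bench; origin at the centre of its underside
- screwdriver: bystander: screwdriver, 160 mm, lying on the near part of the bench, between stage and rack; origin near its middle
- sample_tray: bystander: clear divided tray, 90 x 120 x 22 mm, on the far part of the bench; origin at the centre of its underside

How it is judged:
On the way, in this order (a step that is already met when the one before it is completed fails the run):
1. the holder's foot is right through the slot, its flange on or just above the cap (z of holder in the frame of slot between -0.0185 and -0.0115 m and horizontal distance between holder and slot below 0.005 m and angle between holder's own z axis and vertical below 0.1 rad), for 0.1 s.
2. the holder, so inserted, has been turned a quarter turn, its foot across the slot (all of step 1 and angle between the x axis of holder and the y axis of slot, either way round below 0.2 rad), for 0.2 s.
3. the collar has been turned to the stop (value of joint collar above 1.33 rad), for 0.1 s.
At the end, for the whole second after the job is handed in: The holder is upright in the socket (within 0.1 rad), its foot 12.5 to 18.5 mm below the cap's top face (15 when its flange rests on the cap), within 5 mm of the slot's centre, its crossbar across the slot within 0.2 rad, at rest; the collar is at 1.33 rad or more (stop at 1.4) (z of holder in the frame of slot between -0.0185 and -0.0125 m and horizontal distance between holder and slot below 0.005 m and angle between holder's own z axis and vertical below 0.1 rad and angle between the x axis of holder and the y axis of slot, either way round below 0.2 rad and value of joint collar above 1.33 rad and linear speed of holder below 0.02 m/s); the robot touches nothing.
It fails at once if a bystander (plug, jar, screwdriver or tray) is moved by more than 25 mm (distance of any of plug, jar, screwdriver, sample_tray from where it was at the start of the episode above 0.025 m).
It also fails if it takes over 72 s, if anything falls off the work surface, if the arm or the gripper's body presses on something with over 40 N, if the wrist force passes 120 N, or if a joint passes its speed limit or range.

## Working session

There is one attempt and no reset: what is moved stays moved. The work goes in short steps, each a Python script; the robot and the scene stay as the last script left them, time stands still between calls to the robot, and variables do not carry over. Pictures are saved under pics/ and viewed, about 8 in all and at most 12, crops included, and the job is handed in when it is done.

```bash
mkdir -p pics; ls; python3 - <<'E'
from rig import robot
import cv2
for n in("top","side"):
    c=robot.camera_info(n);print(n,c)
    cv2.imwrite(f"pics/{n}0.png",robot.grab_frame(n)[:,:,::-1])
s=robot.get_state();print(s["time"],s["tool_rot"])
print(robot.camera_info("wrist"))
E
```

```text
pics
top {'fx': 435.62641694616127, 'fy': 435.62641694616127, 'cx': 320.0926989834187, 'cy': 200.75971817290676, 'rvec': array([ 2.16701827, -2.18097909,  0.08623545]), 'tvec': array([0.02127325, 0.55749003, 0.95940882])}
side {'fx': 461.322272291381, 'fy': 461.322272291381, 'cx': 325.5195477413229, 'cy': 202.65376219250493, 'rvec': array([ 2.26823683, -0.26554505,  0.14860865]), 'tvec': array([-0.56694253,  0.15484285,  0.68467969])}
0.1 [[-9.06115922e-01  4.23029314e-01 -3.67099397e-04]
 [ 4.23029465e-01  9.06115389e-01 -9.86549681e-04]
 [-8.47050213e-05 -1.04922224e-03 -9.99999446e-01]]
{'fx': 282.6263768324388, 'fy': 282.6263768324388, 'cx': 319.01062192965827, 'cy': 203.23434096423077, 'rvec': array([-2.45534614, -1.56119789, -0.20521548]), 'tvec': array([-0.62436156, -0.02685585,  0.39271486])}
```

View pics/top0.png

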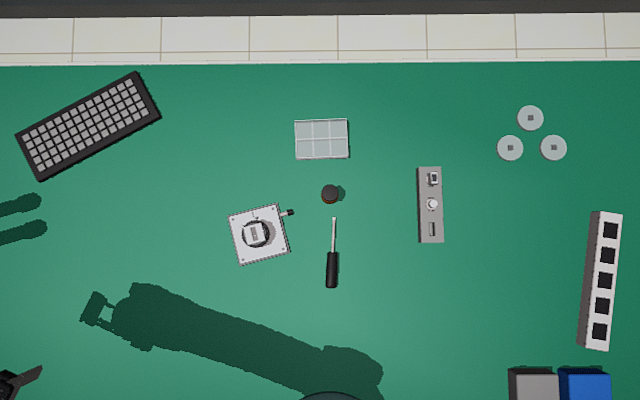

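View pics/side0.png

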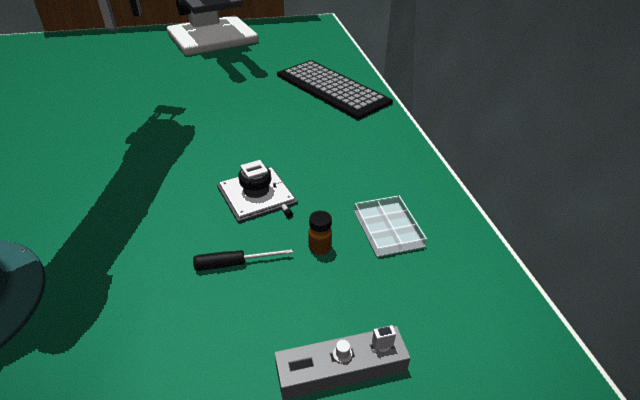

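The top view shows the stage at (259,233) with its cap at (256,233), the rack from (430,168) to (431,241), the holder at (433,178), the plug at (432,204), the empty pocket at (432,228), the jar at (331,193) and the screwdriver at (333,255). The side view agrees. Next I get rough positions and take wrist views above the stage and the rack.

```bash
cat > h.py <<'E'
import numpy as np, cv2
from rig import robot
def cast(ci,uv,z):
    """pixels -> world points on plane z"""
    R=cv2.Rodrigues(np.array(ci["rvec"]))[0]; t=np.array(ci["tvec"]).ravel()
    uv=np.atleast_2d(np.array(uv,float))
    d=np.c_[(uv[:,0]-ci["cx"])/ci["fx"],(uv[:,1]-ci["cy"])/ci["fy"],np.ones(len(uv))]@R
    o=-R.T@t
    return o+d*((z-o[2])/d[:,2])[:,None]
def down(a):
    """tool pointing down, tool y (jaw axis) at world yaw a; picks half turn with feasible last joint"""
    y=np.array([np.cos(a),np.sin(a),0]); z=np.array([0,0,-1.])
    return np.c_[np.cross(y,z),y,z]
def shot(name,cam="wrist"):
    ci=robot.camera_info(cam); im=robot.grab_frame(cam)
    cv2.imwrite(f"pics/{name}.png",im[:,:,::-1]); np.save(f"pics/{name}.npy",dict(ci),allow_pickle=True)
    return ci,im
def load(name):
    return np.load(f"pics/{name}.npy",allow_pickle=True).item(),cv2.imread(f"pics/{name}.png")[:,:,::-1]
E
python3 - <<'E'
from h import *
np.set_printoptions(precision=4,suppress=True)
ci=robot.camera_info("top")
for n,p,z in [("holder",(433,178),.068),("plug",(432,204),.06),("empty",(432,229),.034),("stagecap",(256,233),.066),("stage",(259,233),.014),("jar",(331,193),.07),("rackU",(429,167),.034),("rackD",(431,242),.034)]:
    print(n,cast(ci,p,z)[0])
s=robot.get_state();w=robot.camera_info("wrist");R=cv2.Rodrigues(w["rvec"])[0];T=s["tool_rot"]
print("cam in tool",T.T@(-R.T@w["tvec"].ravel()-s["ee_pos"]),"axes",T.T@R.T)
for p in [(0.5,.15,.3),(.55,-.24,.3)]:
  for a in (0,np.pi/2,-np.pi/2,np.pi): print(p,a,robot.ik(p,down(a)))
E
```

```text
holder [ 0.6016 -0.227   0.068 ]
plug [ 0.5458 -0.2253  0.06  ]
empty [ 0.4922 -0.2302  0.034 ]
stagecap [0.4854 0.1556 0.066 ]
stage [0.486  0.1568 0.014 ]
jar [ 0.5703 -0.0062  0.07  ]
rackU [ 0.6312 -0.2274  0.034 ]
rackD [ 0.4635 -0.2272  0.034 ]
cam in tool [ 0.0759  0.0005 -0.1607] axes [[-0.0016 -0.9651 -0.2619]
 [ 1.     -0.0012 -0.0016]
 [ 0.0013 -0.2619  0.9651]]
(0.5, 0.15, 0.3) 0 [-0.7425  0.1728  0.447   1.7859 -0.0798  1.2007 -0.2724]
(0.5, 0.15, 0.3) 1.5707963267948966 [-0.5441  0.1653  0.2196  1.7798 -0.0385  1.2007  1.2573]
(0.5, 0.15, 0.3) -1.5707963267948966 [-0.8969  0.1864  0.6281  1.7902 -0.117   1.2022 -1.8055]
(0.5, 0.15, 0.3) 3.141592653589793 [-0.3732  0.1655  0.0258  1.7743 -0.0046  1.2018  2.7955]
(0.55, -0.24, 0.3) 0 [-0.3606  0.4627  1.0015  1.6099 -0.4019  1.2917  0.7059]
(0.55, -0.24, 0.3) 1.5707963267948966 [-0.31    0.4306  0.9146  1.6086 -0.3527  1.2778  2.2345]
(0.55, -0.24, 0.3) -1.5707963267948966 [-0.3591  0.4617  0.9989  1.6099 -0.4003  1.2912 -0.8662]
(0.55, -0.24, 0.3) 3.141592653589793 [-0.4047  0.4997  1.0851  1.611  -0.4541  1.309  -2.3913]
```

```bash
python3 - <<'E'
from h import *
robot.move_ptp((.486,.156,.20),down(0)); shot("stage1")
robot.move_ptp((.58,-.227,.21),down(-np.pi/2)); shot("rack1")
s=robot.get_state();print(s["time"],s["qpos"])
a=cv2.imread("pics/stage1.png");b=cv2.imread("pics/rack1.png")
cv2.imwrite("pics/both1.png",np.hstack([a[:,120:520],b[:,120:520]]))
E
```

```text
3.375 [-0.28423647  0.55945178  0.85861161  1.65599402 -0.45864731  1.14045075
 -0.8724086 ]
```

View pics/both1.png

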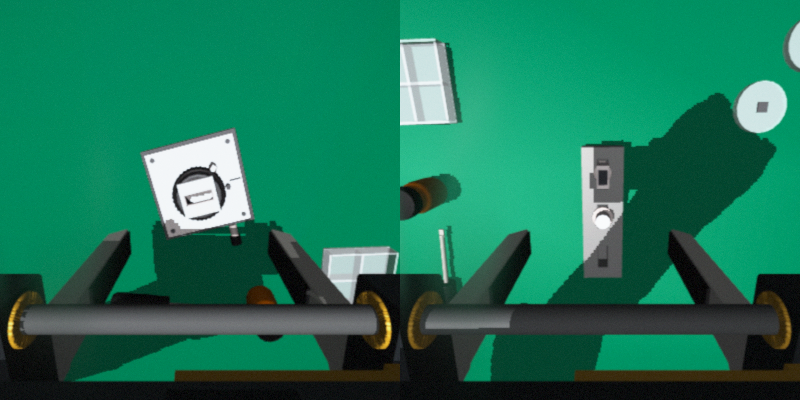

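The left half (stage1) shows the plate at (197,185), the slot at (199,200) tilted about 13° and the lug at (213,167). The stop pin and line are at (228–240,182), so stage +x points right. The right half (rack1) shows the holder at (603,177), the plug at (603,217) and the empty pocket at (603,262). Now the fine measurement, with a zoom.

```bash
python3 - <<'E'
from h import *
np.set_printoptions(precision=4,suppress=True)
def rect(P):
    (c,s,a)=cv2.minAreaRect((P[:,:2]*1000).astype(np.float32)); return np.array(c)/1000,np.array(s),a
def comp(m,p):
    n,l=cv2.connectedComponents(m.astype(np.uint8)); 
    k=l[p[1],p[0]]
    c=max(cv2.findContours((l==k).astype(np.uint8),0,1)[0],key=cv2.contourArea)[:,0,:]; return c
for nm,z in(("stage1",.014),("rack1",.034)):
    ci,im=load(nm); g=im.astype(int)
    nong=(g[:,:,1]-g[:,:,0]<40)&(g.min(2)>50)
    p={"stage1":(280,170),"rack1":(310,240)}[nm]
    c=comp(nong,p); print(nm,rect(cast(ci,c,z)))
ci,im=load("stage1");g=im.astype(int)
w=g.min(2)>150
c=comp(w,(320,185)); print("cap",c.min(0),c.max(0),rect(cast(ci,c,.066)))
ct,it=load("stage1")
A=cv2.resize(im[130:250,255:385],None,fx=4,fy=4,interpolation=cv2.INTER_CUBIC)[:,:,::-1]
r,im2=load("rack1")
B=cv2.resize(im2[140:220,290:350],None,fx=4.5,fy=6,interpolation=cv2.INTER_CUBIC)[:,:,::-1]
cv2.imwrite("pics/zoom1.png",np.hstack([A,B]))
E
```

```text
stage1 (array([0.4873, 0.1525]), array([117.8851, 135.7595]), 14.369314193725586)
rack1 (array([ 0.5492, -0.2295]), array([171.1752,  51.024 ]), 0.28516119718551636)
cap [264 133] [370 229] (array([0.4854, 0.1713]), array([94.2366, 94.1834]), 14.383106231689453)
```

View pics/zoom1.png

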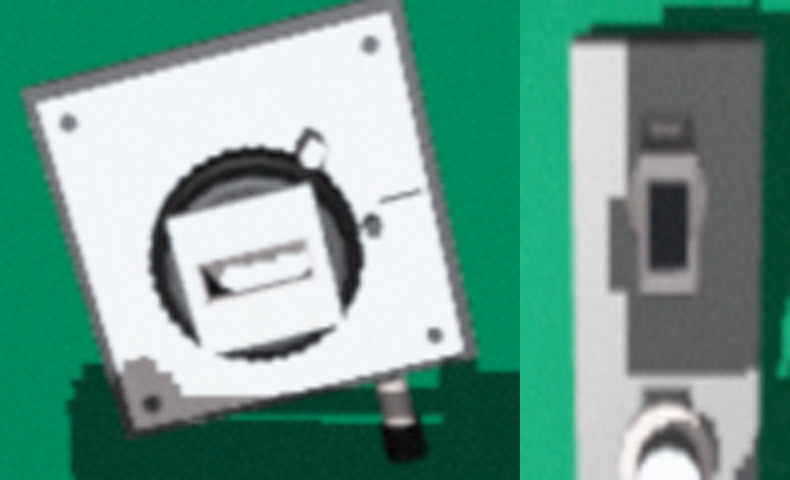

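```bash
python3 - <<'E'
from h import *
np.set_printoptions(precision=4,suppress=True)
ci,_=load("stage1")
def zs(P): P=np.array(P,float); return (P+.5)/4-.5+[255,130]
for n,P,z in [("cap",[(167,217),(313,182),(345,318),(207,350)],.066),("slot",[(202,268),(308,240),(312,276),(208,300)],.066),("plate",[(35,97),(393,10),(468,352),(132,430)],.014),("screws",[(68,123),(371,44),(435,335),(152,403)],.014)]:
    W=cast(ci,zs(P),z)[:,:2]; d=W[1]-W[0]+W[2]-W[3]
    print(n,W.mean(0),np.degrees(np.arctan2(d[1],d[0])),np.linalg.norm(W-np.roll(W,1,0),axis=1))
W=cast(ci,zs([(310,143)]),.05)[0];print("lug",W)
# collar ellipse extremes
print("collar lr",cast(ci,zs([(150,255),(363,255)]),.045)[:,:2])
ci,_=load("rack1")
def zr(P): P=np.array(P,float)-[520,0]; return (P+.5)/[4.5,6]-.5+[290,140]
for n,P,z in [("chip",[(648,181),(689,181),(648,270),(689,270)],.070),("block",[(637,155),(697,155),(637,293),(697,293)],.068)]:
    W=cast(ci,zr(P),z);print(n,W.mean(0),np.ptp(W,axis=0))
c,_=load("stage1"); 
E
```

```text
cap [0.486  0.1609] 13.722975015911723 [0.0384 0.0397 0.0384 0.0387]
slot [0.4858 0.16  ] 14.38544163331797 [0.009  0.0294 0.01   0.0288]
plate [0.4857 0.1605] 13.691317479686125 [0.1114 0.1108 0.1104 0.1124]
screws [0.4855 0.1598] 14.399269718164373 [0.0939 0.0948 0.0941 0.0943]
lug [0.5003 0.1923 0.05  ]
collar lr [[0.455  0.1595]
 [0.5161 0.1596]]
chip [ 0.6041 -0.2289  0.07  ] [0.0161 0.0099 0.    ]
block [ 0.604  -0.2286  0.068 ] [0.0252 0.0146 0.    ]
```

The stage centre is at about (0.4857, 0.160) with yaw 14.3°. The lug is at about 65.7°, which makes the collar about 0.5 rad. The holder is at (0.604, −0.2288). Next I grasp it, lift it and go above the slot. There I'll take two views half a turn apart to cancel the camera offset.

```bash
python3 - <<'E'
from h import *
np.set_printoptions(precision=4,suppress=True)
def st(t):
    s=robot.get_state();print(t,round(s["time"],2),s["ee_pos"],"F",s["force"],"op",s["opening"],"q7",s["qpos"][6])
H=(.604,-.2288)
robot.move_ptp((*H,.12),down(-np.pi/2))
robot.move_linear((*H,.059),.08); st("at")
robot.gripper_to(.008); st("grip")
robot.move_linear((*H,.16),.1); st("up")
robot.move_linear((*H,.22),.15)
y=np.radians(14.3)
robot.move_ptp((.4857,.160,.20),down(y-np.pi/2)); robot.pause(.3); st("slotA"); shot("A")
robot.move_ptp((.4857,.160,.20),down(y+np.pi/2)); robot.pause(.3); st("slotB"); shot("B")
a=cv2.imread("pics/A.png")[100:290,220:420];b=cv2.imread("pics/B.png")[100:290,220:420]
cv2.imwrite("pics/AB.png",cv2.resize(np.hstack([a,b]),None,fx=2,fy=2,interpolation=cv2.INTER_CUBIC))
E
```

```text
at 4.75 [ 0.6042 -0.229   0.0594] F [-0.7747  0.3359 -0.2557] op 0.09395005404895061 q7 -0.7838353946845541
grip 5.95 [ 0.604  -0.2288  0.059 ] F [-0.4635 -0.7018 -0.2818] op 0.014205524426807106 q7 -0.7837794315845107
up 7.11 [ 0.6037 -0.2287  0.1593] F [ 0.0524  0.5474 -0.9894] op 0.01395199368021265 q7 -0.8496572150519431
slotA 9.47 [0.4859 0.1596 0.2   ] F [-0.3292 -0.1089 -0.8543] op 0.01411006217838722 q7 -1.4018735517916705
slotB 12.09 [0.4856 0.1601 0.1999] F [ 0.4612 -0.0289 -0.7516] op 0.014061259112609116 q7 1.0561456348494045
```

View pics/AB.png

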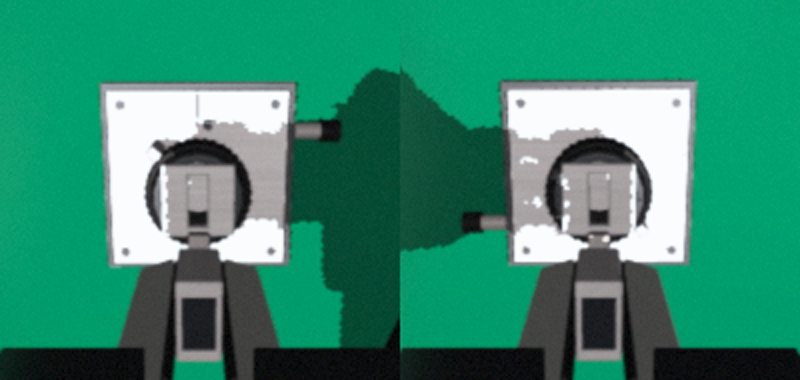

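A and B both show the slot clear of the held holder: slot at about (198,200) in A and (599,200) in B, foot end at (199,240) in A, and four screws per view. I'll compute the centre from the screws at sub-pixel precision in both views and check it against the cap.

```bash
python3 - <<'E'
from h import *
np.set_printoptions(precision=4,suppress=True)
for nm,S,cap,slot,foot in (("A",[(120,104),(275,103),(271,251),(126,252)],[(161,164),(240,164),(236,235),(164,235)],(188,209),240),("B",[(120,103),(276,101),(268,250),(125,251)],[(162,164),(236,164),(235,235),(163,235)],(188,209),240)):
    ci,im=load(nm); g=cv2.cvtColor(im,cv2.COLOR_RGB2GRAY).astype(float)
    P=[]
    for u,v in S:
        u=(u+.5)/2-.5+220;v=(v+.5)/2-.5+100;i,j=round(v),round(u)
        w=g[i-3:i+4,j-3:j+4]; d=np.clip(np.median(w)-20-w,0,None); yy,xx=np.mgrid[i-3:i+4,j-3:j+4]
        P.append(((d*xx).sum()/d.sum(),(d*yy).sum()/d.sum()))
    W=cast(ci,P,.014)[:,:2]; d=W[1]-W[0]+W[2]-W[3]
    print(nm,"screws",W.mean(0),"yaw",np.degrees(np.arctan2(d[1],d[0])),np.linalg.norm(W-np.roll(W,1,0),axis=1))
    C=(np.array(cap)+.5)/2-.5+[220,100]; print(" cap",cast(ci,C,.066)[:,:2].mean(0))
    # slot/foot lateral profile in image rows
    for r in (192,198,204): print(r, g[r,305:332].astype(int))
    for r in (219,221): print("foot",r,g[r,305:332].astype(int))
E
```

```text
A screws [0.4853 0.16  ] yaw -75.60394024915733 [0.0941 0.0942 0.0943 0.0945]
 cap [0.4863 0.1588]
192 [163 165 164 165 166 167 163 162 156 168 174 166 167 167 168 169 169 168
 151 147 159 166 163 166 165 164 164]
198 [166 166 163 165 165 167 165 163 150 152 165 162 165 168 164 165 164 162
 151 148 162 166 168 164 168 169 172]
204 [163 158 162 161 160 162 161 154 140 137 147 151 157 160 158 160 157 150
 142 144 154 159 163 160 161 156 160]
foot 219 [190 114  78  64  42  39  40  44  56  95 129 132 131 131 130 133 131 127
 124  94  48  42  35  30  36  83 154]
foot 221 [252 251 250 244 213 133  90  86  76 105 130 134 132 132 133 133 130 134
 125  94 109 160 181 192 220 244 251]
B screws [0.4856 0.1597] yaw 104.36342585227328 [0.0942 0.0944 0.0941 0.0942]
 cap [0.4858 0.1603]
192 [162 161 166 163 163 163 164 160 147 140 154 160 160 160 160 161 161 160
 153 144 151 160 165 163 164 162 163]
198 [161 158 159 159 158 158 161 162 145 137 150 162 163 167 164 165 166 162
 156 145 148 157 160 162 161 156 161]
204 [159 159 159 159 161 161 161 158 143 122 122 135 136 138 145 144 142 134
 126 120 144 158 158 157 157 159 158]
foot 219 [245 209 134 121 104  54  27  30  46 103 136 140 132 130 129 143 203 239
 237 189  72  34  40  41  67 146 204]
foot 221 [252 252 251 251 250 237 195 185 159 127 129 134 126 128 128 131 134 142
 138 112 148 200 225 230 242 251 252]
```

The centre agrees in both views at (0.4855, 0.1599), yaw 14.38°, and the foot and slot are in line laterally. Inserting now with force limits.

```bash
python3 - <<'E'
from h import *
np.set_printoptions(precision=4,suppress=True)
def st(t):
    s=robot.get_state();print(t,round(s["time"],2),s["ee_pos"],"F",s["force"],"M",s["moment"],"op",round(s["opening"],4),"q7",s["qpos"][6])
C=(.4855,.1599); y=np.radians(14.38)
R=down(y+np.pi/2)
robot.move_linear((*C,.118),.08,frame=R); robot.pause(.3); st("above")
print(robot.move_linear((*C,.0905),.02,threshold=6)); st("down")
shot("ins");shot("ins_side","side")
E
```

```text
above 13.62 [0.4856 0.1599 0.1182] F [-0.2949 -0.224  -1.1614] M [ 0.0137 -0.0533 -0.0152] op 0.0136 q7 0.9566953803891144
True
down 14.91 [0.4855 0.1599 0.0909] F [-0.4035 -0.1399  8.074 ] M [-0.1123  0.2595 -0.0027] op 0.0134 q7 0.9212632213208564
```

Contact came at z = 0.0909, and the flange was expected to seat at 0.091, so the foot is through. Next: raise 1 mm, turn a quarter turn, lower, release and look.

```bash
python3 - <<'E'
from h import *
np.set_printoptions(precision=4,suppress=True)
def st(t):
    s=robot.get_state();print(t,round(s["time"],2),s["ee_pos"],"F",s["force"],"M",s["moment"],"op",round(s["opening"],4),"q7",s["qpos"][6]);return s
C=(.4855,.1599); y=np.radians(14.38)
robot.move_linear((*C,.0922),.02); robot.pause(.3); q=np.array(st("raised")["qpos"])
for k in range(1,7):
    p=q.copy();p[6]-=k*np.pi/12; robot.goto_joints(p)
    s=st(k)
    if abs(s["moment"][2])>1.5: print("STOP");break
robot.pause(.4); print(s["tool_rot"][:,1])
E
```

```text
raised 15.56 [0.4855 0.1599 0.0921] F [-0.2769 -0.259   0.0749] M [ 0.0695  0.0229 -0.0186] op 0.0139 q7 0.9236561302551269
1 15.93 [0.4854 0.1599 0.0921] F [-0.9479  0.1801 -0.3223] M [ 0.0387 -0.0193 -0.0315] op 0.0135 q7 0.6662505129888423
2 16.29 [0.4855 0.1599 0.0922] F [ 0.5691 -0.402  -0.45  ] M [0.0098 0.0063 0.0162] op 0.0138 q7 0.40702532182298606
3 16.66 [0.4855 0.1598 0.0921] F [-0.1477  0.1115 -0.3917] M [-0.061  -0.0147  0.0301] op 0.0139 q7 0.1461803701577798
4 17.02 [0.4855 0.1598 0.0922] F [ 0.6368 -0.1813 -0.6134] M [0.0003 0.0146 0.0796] op 0.014 q7 -0.11530318290094797
5 17.39 [0.4854 0.1599 0.0921] F [ 0.0339 -0.1177 -1.841 ] M [-0.0555  0.0203  0.0182] op 0.0138 q7 -0.3769732519309021
6 17.76 [0.4854 0.1599 0.0921] F [-0.9815  0.0976 -1.207 ] M [-0.0721  0.0079  0.0331] op 0.0138 q7 -0.6387080743635639
[ 0.9665  0.2565 -0.0013]
```

```bash
python3 - <<'E'
from h import *
np.set_printoptions(precision=4,suppress=True)
def st(t):
    s=robot.get_state();print(t,round(s["time"],2),s["ee_pos"],"F",s["force"],"op",round(s["opening"],4),"q7",s["qpos"][6]);return s
C=(.4855,.1599)
print(robot.move_linear((*C,.0910),.02,threshold=4)); st("low")
robot.gripper_to(.06); st("open")
robot.move_linear((*C,.20),.12)
robot.move_ptp((*C,.20),down(np.radians(-24.3))); robot.pause(.2); st("look"); shot("col")
a=cv2.imread("pics/col.png")[110:310,220:420]
cv2.imwrite("pics/colz.png",cv2.resize(a,None,fx=3,fy=3,interpolation=cv2.INTER_CUBIC))
E
```

```text
False
low 18.41 [0.4855 0.1599 0.091 ] F [ 0.4056  0.1732 -0.6461] op 0.0137 q7 -0.6484060053352586
open 19.27 [0.4855 0.1599 0.091 ] F [ 0.0245 -0.4176 -0.8621] op 0.0597 q7 -0.6486728348791742
look 21.17 [0.4854 0.1598 0.1998] F [0.2425 0.1214 0.125 ] op 0.0602 q7 -1.1033126396134292
```

View pics/colz.png

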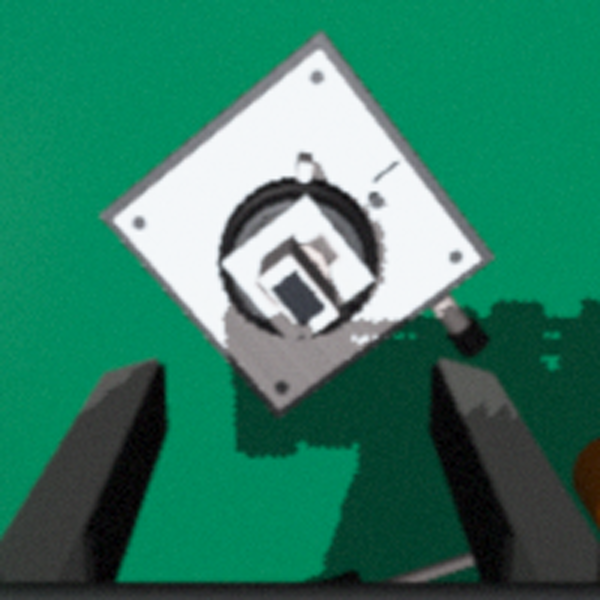

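The view shows the holder in the cap with its long side across the slot direction. The lug at (305,167) is 90° from the jaws, and the pin and line are at (377,200) and (385,172). Now I grip the collar and turn it.

```bash
python3 - <<'E'
from h import *
np.set_printoptions(precision=4,suppress=True)
def st(t):
    s=robot.get_state();print(t,round(s["time"],2),s["ee_pos"],"F",s["force"],"Mz",s["moment"][2],"op",round(s["opening"],4),"q7",s["qpos"][6]);return s
C=(.4855,.1599)
robot.gripper_to(.094)
robot.move_linear((*C,.11),.12)
print(robot.move_linear((*C,.046),.05,threshold=6)); st("down")
robot.gripper_to(.05); s=st("grip")
q=np.array(s["qpos"])
if .055<s["opening"]<.066:
  for d in (10,20,30,40,48,51,54,57):
    p=q.copy();p[6]-=np.radians(d); robot.goto_joints(p); s=st(d)
    if abs(s["moment"][2])>1.0: print("stop reached");break
robot.pause(.2)
E
```

```text
False
down 24.25 [0.4857 0.1599 0.0463] F [-0.2969 -0.0767 -0.1733] Mz -0.00802594626976021 op 0.0943 q7 -1.3003118767496025
grip 24.89 [0.4854 0.16   0.046 ] F [-1.2217  0.0922  1.6217] Mz 0.09475268474067813 op 0.0587 q7 -1.3003414022708994
10 25.18 [0.4854 0.1599 0.046 ] F [-1.3956 -1.0862  1.89  ] Mz -0.07511323739045764 op 0.0589 q7 -1.4710091195113044
20 25.48 [0.4854 0.1599 0.046 ] F [-1.9631 -0.4119  1.2647] Mz -0.09063420777524857 op 0.0591 q7 -1.6426629156290897
30 25.77 [0.4854 0.16   0.046 ] F [-0.6637  1.0446  2.4335] Mz -0.07483022850088145 op 0.0589 q7 -1.816060554702505
40 26.06 [0.4854 0.16   0.046 ] F [-1.5044 -0.3435  1.6533] Mz -0.16012926215054152 op 0.0589 q7 -1.9901882794041295
48 26.32 [0.4854 0.16   0.046 ] F [-1.1379 -0.3534  2.893 ] Mz 0.36153025962275 op 0.0589 q7 -2.1296606605947725
51 26.57 [0.4856 0.16   0.0461] F [ 0.8403 -0.5946  1.8491] Mz 0.9048492449972861 op 0.0595 q7 -2.1846543062524395
54 26.82 [0.4855 0.16   0.0461] F [ 0.364  -0.3655  3.6961] Mz 0.7896993745849696 op 0.0597 q7 -2.2389258598811312
57 27.07 [0.4856 0.16   0.0461] F [ 2.963  -0.65    3.2104] Mz 0.7064424283372617 op 0.06 q7 -2.2920760786696746
```

The moment jumped from about 0.1 to 0.9 N m near 48–51° and then slipped, so the stop has been reached. Release, rise and check.

```bash
python3 - <<'E'
from h import *
np.set_printoptions(precision=4,suppress=True)
C=(.4855,.1599)
robot.gripper_to(.094)
robot.move_linear((*C,.20),.12); robot.move_ptp((*C,.20),down(np.radians(-75.62))); robot.pause(.2)
s=robot.get_state();print(s["time"],s["force"]);shot("end"); shot("endtop","top")
a=cv2.imread("pics/end.png")[110:310,220:420]
b=cv2.imread("pics/endtop.png")[120:320,220:460]
cv2.imwrite("pics/endz.png",np.hstack([cv2.resize(a,(440,440),interpolation=cv2.INTER_CUBIC),cv2.resize(b,(350,440))]))
E
```

```text
29.8583 [ 0.2593 -0.9327  0.3284]
```

View pics/endz.png

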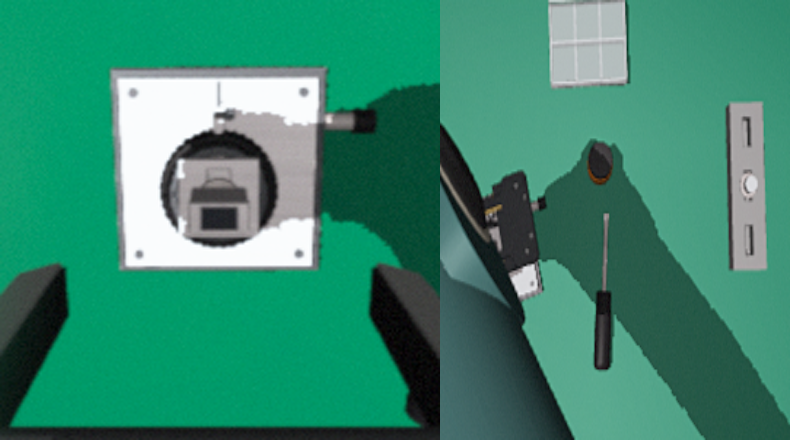

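The lug at (219,120) is in line with the black line (219,92) and against the pin (229,116). The holder is square across the slot, and the bystanders are where they were. One numeric check, then I hand in.

```bash
python3 - <<'E'
from h import *
ci,_=load("end")
P=(np.array([(219,218),(219,120)])+.5)/2.2-.5+[220,110]
print("chip",cast(ci,P[0],.102)[0]); l=cast(ci,P[1],.048)[0]; d=l[:2]-[.4855,.1599]
print("lug deg vs stage x",np.degrees(np.arctan2(d[1],d[0]))-14.38,np.linalg.norm(d))
robot.sign_off()
E
```

```text
chip [0.48608379 0.15998297 0.102     ]
lug deg vs stage x -0.40818146557579205 0.035971562776390784
the job is handed in; nothing more can be done
```

The holder is mounted in the stage socket and locked, and the job was handed in at about 30 s on the robot's clock, against the 72 s limit. I lifted the holder from the rack's +x pocket and lowered it through the slot until the flange touched the cap at TCP z = 0.0909 m (0.091 expected). I then gave it a quarter turn, let go, and turned the collar clockwise until it hit its stop and the grip slipped.

**Last checks:**
- **Holder position:** the top of the holder was within about 1 mm of the slot centre, and its long side lay square across the slot in the last wrist picture.
- **Collar:** the lug was 0.4° from the stage's +x axis, against the stop pin.
- **Bystanders:** the plug, jar, screwdriver and tray looked unmoved in the final top view, though I did not measure them.
- **Gripper:** it was open and about 10 cm above the holder, touching nothing.

**Disagreements:**
- My first estimate of the stage centre, from the top camera, was 4 mm off the wrist view. Two close wrist views half a turn apart agreed within 0.5 mm, and I used those.
- The collar's stop came between 40° and 48° of turning; I had expected 51°. The final picture confirms the lug is at the pin.

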